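Find the loose bolt in the puppy scale and hold its cap open

ROBOT

A 7-joint arm with a two-finger parallel gripper is mounted at the origin on the work surface. World frame = base frame: x ahead of the robot, y to its left, z up, the work surface at z = 0. Lengths are in m, angles in rad, forces in N, time in s.
With the tool pointing down it reaches from about 0.35 to 0.9 m from the base axis. Payload 19.9 kg.
Tool frame: the origin (TCP) lies where the fingers leave the gripper's body, on its centre line; the fingertips stand 97 mm ahead of it and the grasp point (between the pads) lies 78 mm ahead of it (bot.tcp_to_grasp is the distance from the TCP to the grasp point, in m); x points along the fingers, y is the direction in which the jaws open and shut, and the axes are right-handed (so a half turn about x gives the same grasp; the last joint's range is limited). The gripper opens to 94 mm and grips with 3 to 60 N. Pads are 16 mm wide; open, the fingers measure 119 mm over their backs; the gripper's body (75 mm by 177 mm) begins 78 mm behind the grasp point.
Start: joints at [1.288, 0.417, -0.01, 1.614, 0.005, 1.111, -0.053], TCP at [0.15, -0.607, 0.303] pointing down, gripper open.
Joint ranges: [-2.81, 2.81], [-0.39, 2.02], [-1.27, 1.25], [0.06, 2.57], [-1.19, 4.33], [0.19, 2], [-2.82, 2.82]. Speed limits (rad/s): [1.89, 1.89, 2.39, 2.39, 3.01, 3.01, 3.01].

INTERFACE

Orientations are given as a rotation vector (axis times angle).
In Python, from cell import bot gives the robot as it stands.
- The arm moves only by the tool move_arm, never from a script. Its argument "rows" is text: rows parted by semicolons, each of 7 numbers parted by spaces: the gripper command: -1 is shut, 1 is fully open, values between are in proportion, then the shift along the world's x, y, z in m, then the turn, a rotation vector about the world's x, y, z in rad. A call has 1 to 20 rows; each row is the pose to reach, as a shift and turn from the pose commanded when the call began; what a row does not reach only later rows make up. A row lasts 1/8 s, in which the tool goes at most 62.5 mm and 10.7 degrees, less where a joint would pass 70% of its speed; a pose out of reach is approached as far as the arm can. A call with a gripper value outside its range is refused whole. The fingers move at their own pace and stop on an object; the grip force is fixed at half the most. Time passes only in rows, so rows that repeat a pose let the fingers close. It gives the time, the measured TCP pose, the force and the opening at its end, in the units of the state.
- bot.state(): the state, without advancing time (a new reading comes with each control period).
- bot.read_camera(name): name is "scene" or "top" or "wrist"; returns the picture (480x640x3 uint8, blue, green, red); there is no depth.
- bot.camera_info(name): a dict with "mtx" (3x3 intrinsics, pixels), "rvec" (rotation vector, rad) and "tvec" (3), from world to camera coordinates, as OpenCV has them; the wrist camera has in their place "T_tool_cam" (4x4, takes a point from camera to tool coordinates, whose origin is the TCP and whose axes are the tool frame's). Camera axes: x right, y down, z forward; pixel columns grow to the right and rows downward; lengths in m; the calibration is good to about 2 mm. A picture is of the moment at which its call begins: read the wrist's pose just before it. camera_info takes no time and is no camera call.
- bot.finish_job(): hands the job in, once; it reports no verdict.
The state is a dict: "time_s": time; "q": joint angles; "qvel": joint speeds; "joint_efforts": joint torques, N m; "ee_pos": TCP position; "eef_rot": TCP orientation; "ft_force": force on the tool from outside, world axes, zero at the start; "torque": the same for the moment, N m; "width": finger opening in m.
Only numpy, scipy, OpenCV 4.12 (cv2) and the standard library are available. Lean on these libraries where they do the work, as an engineer would, in place of code of your own. Each camera call takes 0.05 s, during which the arm holds its last target.

TASK

The puppy scale reads wrong because one of the three bolts in its service bay is loose. Pick up the flat pry blade, lever the blue cover up until it stands nearly upright, then tap down with the blade on the shut orange caps of the left, middle and right bolt in that order: the loose bolt sinks and stays down. Then lift only the loose bolt's cap well past halfway open (about 50 degrees) with the blade and finish while holding it there on the blade, for a colleague to reach the bolt; leave the other caps shut and the other things on the bench alone.

Things in the scene. Friction and masses are not known exactly. Their poses are not given: they have to be found in the camera images.
- scale: White bench scale for puppies, fixed, 300 (x) x 260 (y) mm. Origin: centre of its underside, on the bench; x points from its front to its back, y to the left as seen from the robot in front, z up. Its front part (x -150 to -20) is a service bay under a blue hinged cover; behind it a 90 mm high housing carries a steel weighing pan. mm in its frame are used below.
- bay_deck (a point): Middle of the bay's deck: x = -85, y = 0, z = 50 mm in the scale's frame. The bay has no front wall: ahead of x = -150 nothing stands above the deck but the cover. Side walls at y = +-116 to +-126, up to z = 92. Three bolts stand on the deck at x = -85 and y = +66 (left), 0 (middle), -66 (right).
- cover (a joint): Angle of the blue bay cover, rad: 0 = shut (level), grows as its front rises, stop at 1.65. Plate 130 (x) x 228 x 4 mm with a 28 mm front skirt hanging down to the yellow lip. Hinge line along the scale's y at x = -22, z = 94 mm. It may start up to 0.06 open. The hinge is stiff (0.16 N m): it stays where left; about 2 N at the lip lifts it.
- cover_lip (a point): Middle of the lower front edge of the cover's yellow lip, a level flange 228 mm wide, 20 mm deep, 4 mm thick. Shut: at x = -168, z = 62 mm in the scale's frame, 18 mm ahead of the base; the lip's underside is at z = 62, and from there down to the deck (z = 50) there is a free gap, so a level blade goes in under the lip from the front.
- bolt_left (a joint): How far the left bolt (y = +66 mm in the scale's frame) has sunk, m: 0 = proud, 0.008 = fully down. Pressing its shut cap presses the bolt. Exactly one of the three is loose, not always the same one, and all look alike: the loose one sinks 8 mm under about 3 N and stays down; a tight one does not move. Hex head 24 mm across, washer 36 mm.
- cap_left (a joint): Angle of the orange cap over the left bolt, rad: 0 = shut (level), grows as its front rises, up to 1.5. Plate 58 (x) x 34 (y) x 4 mm, hinged at its back along the scale's y, 22 mm behind the bolt's axis, 80 mm above the bench (72 once sunk). Top at 82, underside at 78 mm when shut and proud. Spring and weight (under 1 N at the front) shut it when not held.
- cap_left_lip (a point): Middle of the lower front edge of the left cap: 36 mm in front of the bolt's axis, 78 mm above the bench when shut and proud, 70 when sunk. Under the front 24 mm of the cap the space is free down to the deck (50 mm).
- bolt_middle (a joint): How far the middle bolt (y = 0 mm in the scale's frame) has sunk, m: 0 = proud, 0.008 = fully down. Pressing its shut cap presses the bolt. Exactly one of the three is loose, not always the same one, and all look alike: the loose one sinks 8 mm under about 3 N and stays down; a tight one does not move. Hex head 24 mm across, washer 36 mm.
- cap_middle (a joint): Angle of the orange cap over the middle bolt, rad: 0 = shut (level), grows as its front rises, up to 1.5. Plate 58 (x) x 34 (y) x 4 mm, hinged at its back along the scale's y, 22 mm behind the bolt's axis, 80 mm above the bench (72 once sunk). Top at 82, underside at 78 mm when shut and proud. Spring and weight (under 1 N at the front) shut it when not held.
- cap_middle_lip (a point): Middle of the lower front edge of the middle cap: 36 mm in front of the bolt's axis, 78 mm above the bench when shut and proud, 70 when sunk. Under the front 24 mm of the cap the space is free down to the deck (50 mm).
- bolt_right (a joint): How far the right bolt (y = -66 mm in the scale's frame) has sunk, m: 0 = proud, 0.008 = fully down. Pressing its shut cap presses the bolt. Exactly one of the three is loose, not always the same one, and all look alike: the loose one sinks 8 mm under about 3 N and stays down; a tight one does not move. Hex head 24 mm across, washer 36 mm.
- cap_right (a joint): Angle of the orange cap over the right bolt, rad: 0 = shut (level), grows as its front rises, up to 1.5. Plate 58 (x) x 34 (y) x 4 mm, hinged at its back along the scale's y, 22 mm behind the bolt's axis, 80 mm above the bench (72 once sunk). Top at 82, underside at 78 mm when shut and proud. Spring and weight (under 1 N at the front) shut it when not held.
- cap_right_lip (a point): Middle of the lower front edge of the right cap: 36 mm in front of the bolt's axis, 78 mm above the bench when shut and proud, 70 when sunk. Under the front 24 mm of the cap the space is free down to the deck (50 mm).
- pry: Flat pry blade lying on the bench: green handle 100 mm long, 16 mm wide, 26 mm tall (x -70 to +30), then a flat steel blade 90 mm long, 18 mm wide, 3 mm thick (x +30 to +120), level, its mid-plane 12 mm above the handle's underside. 80 g. Origin: on the handle's underside at the good gripping place, near the centre of mass; x points to the blade's tip, y across, z up.
- pry_tip (a point): The tip of the pry blade, middle of its end edge: 120 mm ahead of and 12 mm above the origin of pry.
- feed_bottle: White feeding bottle with red cap, 60 mm across, 140 mm tall; a bystander, leave it alone. Origin: centre of its underside.
- dropper: Small blue dropper bottle with a white cap, 38 mm across, 100 mm tall; a bystander, leave it alone. Origin: centre of its underside.
- swab_jar: Glass jar with a steel lid, 72 mm across, 90 mm tall; a bystander, leave it alone. Origin: centre of its underside.
- bowl: Small steel bowl, 100 mm across, 35 mm tall, standing in the scale's weighing pan; a bystander, leave it alone. Origin: centre of its underside.
- reflex_hammer: Reflex hammer lying on the bench, 200 mm long; a bystander, leave it alone. Origin: centre of its underside, x along the handle towards the head.
- cup: Blue cup, 72 mm across, 80 mm tall; a bystander, leave it alone. Origin: centre of its underside.
Mind the look-alikes: they are no part of the job. Leave any purple or red look-alike of the pry alone.

How it is judged:
By the outcome, as a careful person would: the job done as asked, in the order asked, and still so for the second after the job is handed in, while the arm keeps its last pose, push and grip.
It also fails if it takes over 64 s, if anything falls off the work surface, if the arm or the gripper's body presses on something with over 40 N, if the wrist force passes 120 N, or if a joint passes its speed limit or range.

## Working session

There is one attempt and no reset: what is moved stays moved. The work goes in short steps, Python scripts to look and compute and a tool call to move; the robot and the scene stay as the last step left them, time stands still between calls to the robot, and variables do not carry over. Pictures are saved under pics/ and viewed, and the job is handed in when it is done.

Besides the shell and the picture viewer there is one more tool, called after ">>>" as name(argument=value, ...) on one line, values as JSON. move_arm: Moves the arm, as the interface text tells. Its arguments: {"type":"object","properties":{"rows":{"type":"string"}},"required":["rows"]}

```bash
ls; mkdir -p pics
python3 - <<'E'
from cell import bot
import cv2
for n in ["scene","top","wrist"]:
    cv2.imwrite(f"pics/{n}0.png",bot.read_camera(n)); print(n,bot.camera_info(n))
s=bot.state(); print(s); print(bot.tcp_to_grasp)
E
```

```text
pics
scene {'mtx': array([[567.72194717,   0.        , 325.67445264],
       [  0.        , 567.72194717, 252.3595113 ],
       [  0.        ,   0.        ,   1.        ]]), 'rvec': array([ 1.4337402 ,  2.20758739, -0.83314225]), 'tvec': array([ 0.30109853, -0.28875905,  1.74499721])}
top {'mtx': array([[474.02493832,   0.        , 318.40567537],
       [  0.        , 474.02493832, 237.59354685],
       [  0.        ,   0.        ,   1.        ]]), 'rvec': array([ 2.11283155, -2.16246661,  0.19584331]), 'tvec': array([-0.06289779,  0.55979613,  1.33862494])}
wrist {'mtx': array([[410.38751344,   0.        , 323.42781453],
       [  0.        , 410.38751344, 236.43273957],
       [  0.        ,   0.        ,   1.        ]]), 'T_tool_cam': array([[ 1.02744858e-03, -2.54542518e-01,  9.67061038e-01,
        -8.26056445e-02],
       [ 9.99999467e-01,  3.56744561e-04, -9.68544212e-04,
        -4.30411165e-04],
       [-9.84580829e-05,  9.67061518e-01,  2.54542749e-01,
        -7.41485530e-02],
       [ 0.00000000e+00,  0.00000000e+00,  0.00000000e+00,
         1.00000000e+00]])}
{'time_s': 0.15, 'q': array([ 1.28748117,  0.41781777, -0.01030296,  1.6139991 ,  0.00472817,
        1.11068164, -0.05300931]), 'qvel': array([-4.78434504e-04, -1.25733913e-03,  4.07531896e-04, -4.25580888e-04,
       -2.12184487e-03, -9.79374579e-06,  4.49120131e-04]), 'joint_efforts': array([ 2.65102201e-03, -8.51531768e+01,  6.39715064e-01, -4.26134026e+01,
       -4.89256822e-02,  1.71167159e-02, -1.75013429e-05]), 'ee_pos': array([ 0.14961644, -0.60664185,  0.30219634]), 'eef_rot': array([ 2.09312332,  0.25525853, -2.09355738]), 'ft_force': array([-0.20081714, -0.4694419 ,  0.09081419]), 'torque': array([-0.01803099, -0.03761756,  0.00488366]), 'width': 0.0940659475266005}
0.0784
```

View pics/scene0.png

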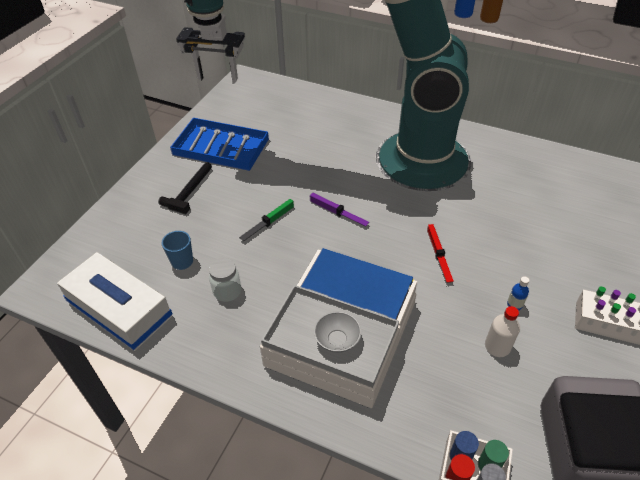

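View pics/top0.png

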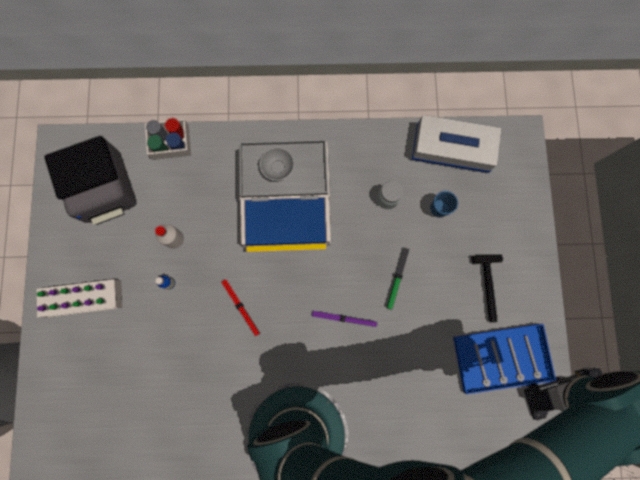

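View pics/wrist0.png

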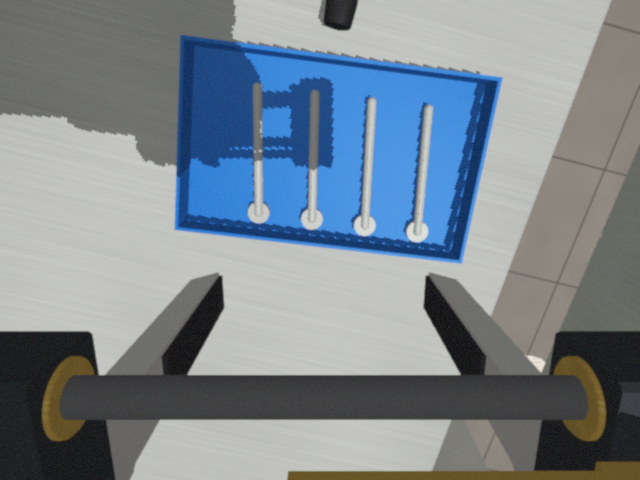

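Candidates for the pry in the top view are green (397,278), purple (343,318) and red (240,307). The green handle with the steel blade fits the description. I'll confirm it in a crop and measure the scale at the same time.

Run:
```python
import cv2
t=cv2.imread("pics/top0.png")
cv2.imwrite("pics/c1.png",cv2.resize(t[235:320,360:440],None,fx=7,fy=7,interpolation=cv2.INTER_CUBIC))
cv2.imwrite("pics/c2.png",cv2.resize(t[130:260,225:345],None,fx=4.6,fy=4.6,interpolation=cv2.INTER_CUBIC))
s=cv2.imread("pics/scene0.png")
cv2.imwrite("pics/c3.png",cv2.resize(s[235:405,255:425],None,fx=3.5,fy=3.5,interpolation=cv2.INTER_CUBIC))
```

```text
(no output)
```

View pics/c1.png

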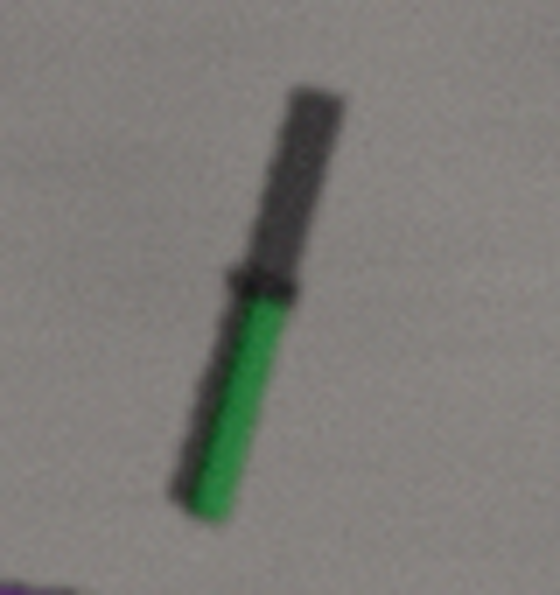

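View pics/c2.png

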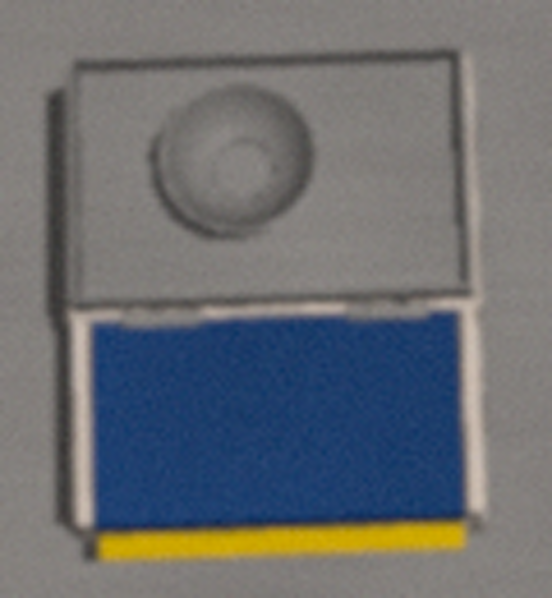

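View pics/c3.png

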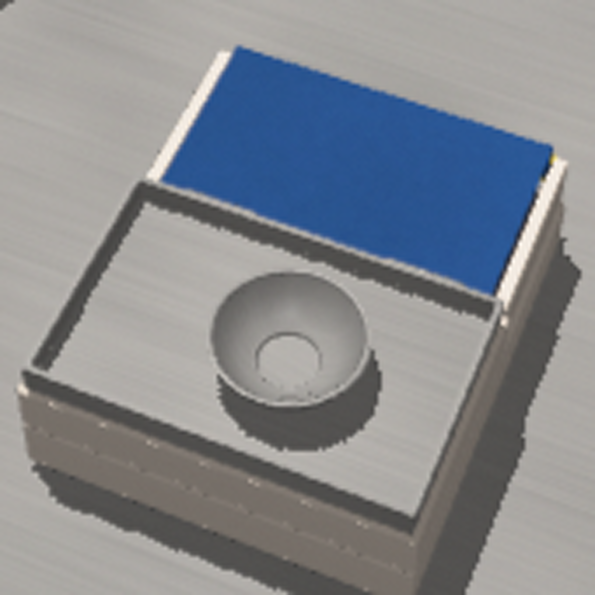

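```bash
cat > h.py <<'E'
import numpy as np, cv2
from scipy.spatial.transform import Rotation as R
from scipy.optimize import least_squares
from cell import bot
def ray(n,uv):
    c=bot.camera_info(n);M=cv2.Rodrigues(c['rvec'])[0]
    p=cv2.undistortPoints(np.array([[uv]],float),c['mtx'],None)[0,0]
    d=M.T@np.array([p[0],p[1],1]); o=-M.T@c['tvec']; return o,d
def atz(n,uv,z):
    o,d=ray(n,uv); return o+d*(z-o[2])/d[2]
def proj(n,P):
    c=bot.camera_info(n); return cv2.projectPoints(np.array(P,float).reshape(-1,3),c['rvec'],c['tvec'],c['mtx'],None)[0][:,0]
E
python3 - <<'E'
from h import *
C1=lambda u,v:(u/7+360,v/7+235)
C2=lambda u,v:(u/4.6+225,v/4.6+130)
C3=lambda u,v:(u/3.5+255,v/3.5+235)
a=atz("top",C1(208,514),.024);g=atz("top",C1(268,285),.026);t=atz("top",C1(318,93),.0135)
print("pry",a,g,t, np.degrees(np.arctan2(*(t-a)[[1,0]])),np.linalg.norm((t-a)[:2]))
obs=[("top",C2(97,560),[-.168,.114,.066]),("top",C2(466,548),[-.168,-.114,.066]),
("top",C2(92,528),[-.152,.114,.096]),("top",C2(466,522),[-.152,-.114,.096]),
("top",C2(70,312),[-.02,.13,.09]),("top",C2(484,516),[-.15,-.126,.092]),("top",C2(70,526),[-.15,.126,.092]),
("scene",C3(236,46),[-.152,-.114,.096]),("scene",C3(553,148),[-.152,.114,.096]),
("scene",C3(22,372),[.15,-.13,.09]),
("scene",C3(567,160),[-.15,.126,.092])]
def pt(p,P):
    P=np.array(P); c,s=np.cos(p[2]),np.sin(p[2])
    return np.array([p[0]+c*P[0]-s*P[1],p[1]+s*P[0]+c*P[1],P[2]])
f=lambda p:np.concatenate([(proj(n,pt(p,P))[0]-uv) for n,uv,P in obs])
r=least_squares(f,[.6,0,0],loss='soft_l1'); print(r.x,np.degrees(r.x[2])); print(f(r.x).reshape(-1,2).round(1))
E
```

```text
pry [ 0.34881835 -0.27845499  0.024     ] [ 0.44316506 -0.30807035  0.026     ] [ 0.52586697 -0.33609041  0.0135    ] -18.031850219627138 0.18619360086556824
[ 0.68702409  0.01734649 -0.00295095] -0.16907683539893809
[[ 0.3 -0.3]
 [-0.5  0.8]
 [-0.1 -0.5]
 [-0.3 -0.7]
 [-0.3  1.5]
 [-0.   0. ]
 [ 0.7 -0.4]
 [ 0.9 -1.2]
 [-0.1 -0.4]
 [-3.5  2.2]
 [ 0.4 -0.5]]
```

Run:
```python
from h import *
s=bot.state(); A=R.from_rotvec(s['eef_rot']); print(A.as_matrix().round(3))
# tool x down, tool y perpendicular to pry, two options
for yaw in (-18.03,):
  a=np.radians(yaw); f=np.array([np.cos(a),np.sin(a),0]); l=np.array([-f[1],f[0],0])
  for sg in (1,-1):
    X=np.array([0,0,-1.]);Y=sg*l;Z=np.cross(X,Y)
    T=R.from_matrix(np.c_[X,Y,Z]); print(sg,"toolz",Z,(T*A.inv()).as_rotvec().round(4))
```

```text
[[-0.     0.239 -0.971]
 [ 0.001 -0.971 -0.239]
 [-1.    -0.001  0.   ]]
1 toolz [ 0.95089459 -0.30951492  0.        ] [ 1.0000e-04 -1.2000e-03  2.5851e+00]
-1 toolz [-0.95089459  0.30951492  0.        ] [-9.000e-04 -1.000e-04 -5.565e-01]
```

>>> move_arm(rows="1 0.263 0.308 -0.083 0 0 -0.5565;1 0.263 0.308 -0.083 0 0 -0.5565;1 0.263 0.308 -0.083 0 0 -0.5565;1 0.263 0.308 -0.083 0 0 -0.5565;1 0.263 0.308 -0.083 0 0 -0.5565;1 0.263 0.308 -0.083 0 0 -0.5565;1 0.263 0.308 -0.083 0 0 -0.5565;1 0.263 0.308 -0.083 0 0 -0.5565;1 0.263 0.308 -0.083 0 0 -0.5565;1 0.263 0.308 -0.083 0 0 -0.5565")

```text
time_s: 1.4
ee_pos: [0.4119, -0.2999, 0.2198]
eef_rot: [-2.051, 0.328, 2.05]
ft_force: [0.0, -0.7, 0.1]
width: 0.0939
```

Run:
```python
from h import *
s=bot.state(); print(s['time_s'],s['ee_pos'],R.from_rotvec(s['eef_rot']).as_matrix().round(3))
cv2.imwrite("pics/w1.png",bot.read_camera("wrist"))
```

```text
1.4 [ 0.41194658 -0.29990536  0.21979052] [[ 0.    -0.311 -0.95 ]
 [-0.    -0.95   0.311]
 [-1.     0.    -0.   ]]
```

View pics/w1.png

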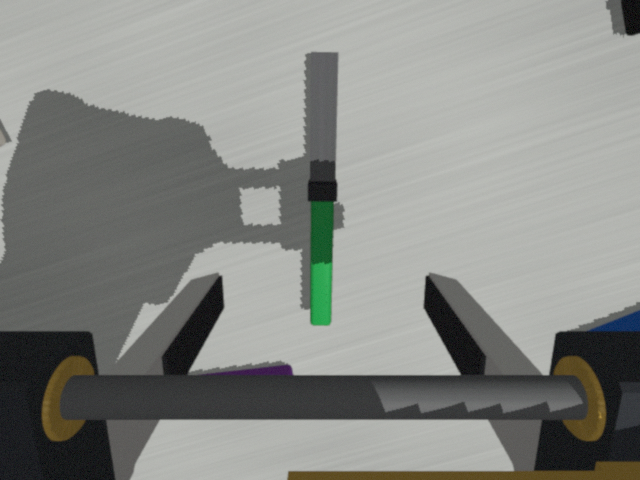

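The wrist view shows the green pry lined up between the fingers: tip (322,53), guard (322,190), handle rear (321,324). I'll check the offset before closing.

```bash
cat >> h.py <<'E'
def wcam(s=None):
    s=s or bot.state(); T=np.eye(4);T[:3,:3]=R.from_rotvec(s['eef_rot']).as_matrix();T[:3,3]=s['ee_pos']
    c=bot.camera_info("wrist"); return T@c['T_tool_cam'],c['mtx']
def watz(uv,z,s=None):
    W,m=wcam(s); d=W[:3,:3]@np.linalg.solve(m,[uv[0],uv[1],1]); o=W[:3,3]; return o+d*(z-o[2])/d[2]
def wproj(P,s=None):
    W,m=wcam(s); q=(np.array(P).reshape(-1,3)-W[:3,3])@W[:3,:3]; q=q@m.T; return q[:,:2]/q[:,2:]
E
python3 - <<'E'
from h import *
t=watz((322,53),.0135); b=watz((321,264),.026); e=watz((321,323),.024)
print(t,b,e); d=(t-e)[:2]; print(np.linalg.norm(d),np.degrees(np.arctan2(d[1],d[0]))); d/=np.linalg.norm(d); print(t[:2]-.12*d, e[:2]+.07*d)
E
```

```text
[ 0.52772877 -0.33596185  0.0135    ] [ 0.39447658 -0.29148983  0.026     ] [ 0.35000957 -0.27683799  0.024     ]
0.18729587869858308 -18.401321303457724
[ 0.41386453 -0.29808134] [ 0.41643038 -0.29893495]
```

>>> move_arm(rows="1 0.002 0.001 -0.06 0 0 -0.005;1 0.002 0.001 -0.1 0 0 -0.005;1 0.002 0.001 -0.119 0 0 -0.005;1 0.002 0.001 -0.119 0 0 -0.005;-1 0.002 0.001 -0.119 0 0 -0.005;-1 0.002 0.001 -0.119 0 0 -0.005;-1 0.002 0.001 -0.119 0 0 -0.005;-1 0.002 0.001 -0.119 0 0 -0.005;-1 0.002 0.001 -0.119 0 0 -0.005;-1 0.002 0.001 -0.119 0 0 -0.005")

```text
time_s: 2.7
ee_pos: [0.4146, -0.2978, 0.1006]
eef_rot: [-2.049, 0.33, 2.049]
ft_force: [-0.5, -1.3, -0.1]
width: 0.0375
```

>>> move_arm(rows="-1 0 0 0 0 0 0;-1 0 0 0 0 0 0;-1 0 0 0 0 0 0;-1 0 0 0 0 0 0")

```text
time_s: 3.2
ee_pos: [0.4147, -0.2978, 0.1006]
eef_rot: [-2.049, 0.33, 2.049]
ft_force: [0.9, 0.1, -0.6]
width: 0.0159
```

>>> move_arm(rows="-1 0 0 0.05 0 0 0;-1 -0.02 0.05 0.1 0 0 0.1;-1 -0.045 0.282 0.1 0 0 0.319;-1 -0.045 0.282 0.1 0 0 0.319;-1 -0.045 0.282 0.1 0 0 0.319;-1 -0.045 0.282 0.1 0 0 0.319;-1 -0.045 0.282 0.1 0 0 0.319;-1 -0.045 0.282 0.1 0 0 0.319;-1 -0.045 0.282 0.06 0 0 0.319;-1 -0.045 0.282 0.06 0 0 0.319;-1 -0.045 0.282 0.06 0 0 0.319")

```text
time_s: 4.58
ee_pos: [0.3699, -0.0163, 0.1613]
eef_rot: [-2.22, 0.002, 2.221]
ft_force: [0.1, -0.8, -0.6]
width: 0.0157
```

Run:
```python
from h import *
s=bot.state(); print(s['time_s'],s['ee_pos'],R.from_rotvec(s['eef_rot']).as_matrix().round(3))
cv2.imwrite("pics/w2.png",bot.read_camera("wrist"))
t=bot.read_camera("scene"); cv2.imwrite("pics/s2.png",t)
cv2.imwrite("pics/s2c.png",cv2.resize(t[160:340,270:450],None,fx=3.3,fy=3.3,interpolation=cv2.INTER_CUBIC))
```

```text
4.575 [ 0.36991477 -0.01633432  0.16131596] [[-0.    -0.002 -1.   ]
 [ 0.    -1.     0.002]
 [-1.    -0.     0.   ]]
```

View pics/w2.png

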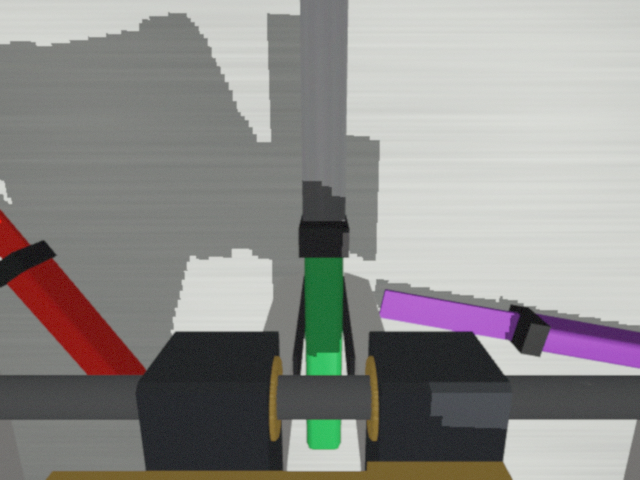

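View pics/s2c.png

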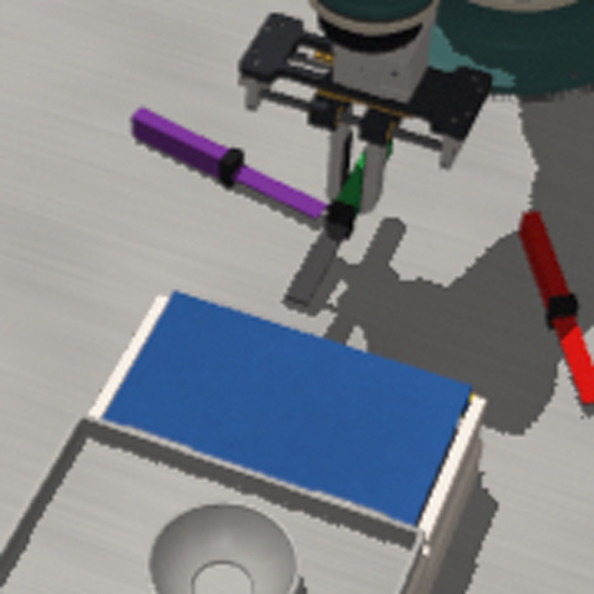

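The blade is level and square to the cover, with its tip near (298,303) in the crop. Next I compare that with the predicted tip position.

Run:
```python
from h import *
print("tip pred", proj("scene",[.4899,-.0163,.0727]), "seen",298/3.3+270,303/3.3+160)
print("guard pred", proj("scene",[.40,-.0163,.0857]), "seen",340/3.3+270,212/3.3+160)
p=[.687,.0173]
print("lip bottom ", (proj("scene",[[.519,-.097,.066],[.519,.131,.066]])-[270,160])*3.3)
t=bot.read_camera("top"); cv2.imwrite("pics/t2.png",cv2.resize(t[180:340,230:350],None,fx=4.6,fy=3.7*4.6/4.6,interpolation=cv2.INTER_CUBIC))
cv2.imwrite("pics/t2.png",cv2.resize(t[190:320,225:345],None,fx=4.6,fy=4.6,interpolation=cv2.INTER_CUBIC))
print((proj("top",[.4899,-.0163,.0727])-[225,190])*4.6)
```

```text
tip pred [[360.41888219 250.64655548]] seen 360.3030303030303 251.8181818181818
guard pred [[373.75656223 223.02038844]] seen 373.030303030303 224.24242424242425
lip bottom  [[184.04361285 299.01688039]
 [473.15747212 395.16103775]]
[[336.54838997 322.9709258 ]]
```

View pics/t2.png

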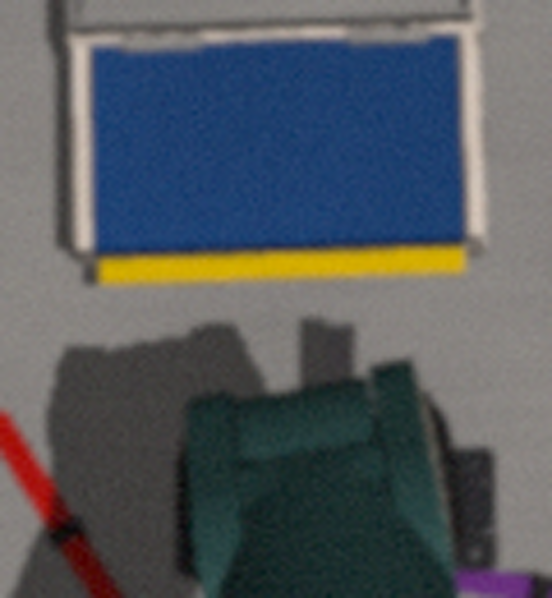

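>>> move_arm(rows="-1 0 0 -0.017 0 0 0;-1 0 0 -0.017 0 0 0;-1 0.03 0 -0.017 0 0 0;-1 0.05 0 -0.017 0 0 0;-1 0.07 0 -0.017 0 0 0;-1 0.085 0 -0.017 0 0 0;-1 0.085 0 -0.017 0 0 0")

```text
time_s: 5.6
ee_pos: [0.4552, -0.0158, 0.144]
eef_rot: [-2.222, 0.0, 2.22]
ft_force: [-0.4, 0.5, -0.5]
width: 0.0154
```

Run:
```python
from h import *
t=bot.read_camera("scene")
cv2.imwrite("pics/s3c.png",cv2.resize(t[160:340,270:450],None,fx=3.3,fy=3.3,interpolation=cv2.INTER_CUBIC))
cv2.imwrite("pics/w3.png",bot.read_camera("wrist"))
```

```text
(no output)
```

View pics/s3c.png

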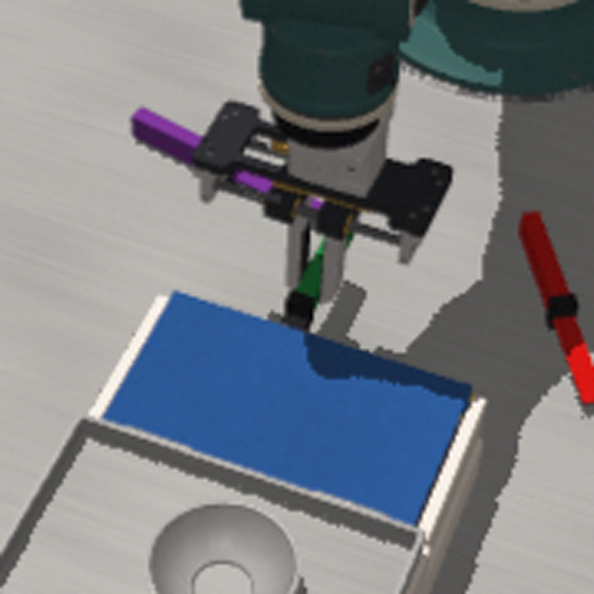

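View pics/w3.png

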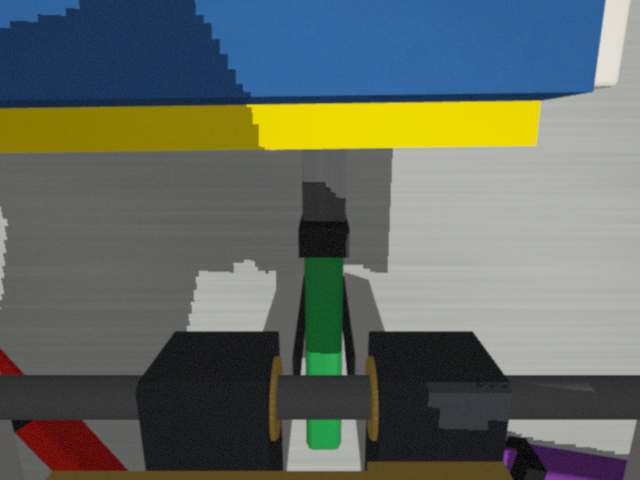

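>>> move_arm(rows="-1 0 0 0.006 0 0 0;-1 -0.002 0 0.012 0 0 0;-1 -0.003 0 0.02 0 0 0;-1 -0.005 0 0.03 0 0 0;-1 -0.006 0 0.039 0 0 0;-1 -0.006 0 0.039 0 0 0")

```text
time_s: 6.45
ee_pos: [0.4489, -0.0159, 0.1834]
eef_rot: [-2.222, 0.001, 2.22]
ft_force: [-0.2, -0.1, -1.0]
width: 0.0159
```

Run:
```python
from h import *
t=bot.read_camera("scene")
cv2.imwrite("pics/s4c.png",cv2.resize(t[160:340,270:450],None,fx=3.3,fy=3.3,interpolation=cv2.INTER_CUBIC))
```

```text
(no output)
```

View pics/s4c.png

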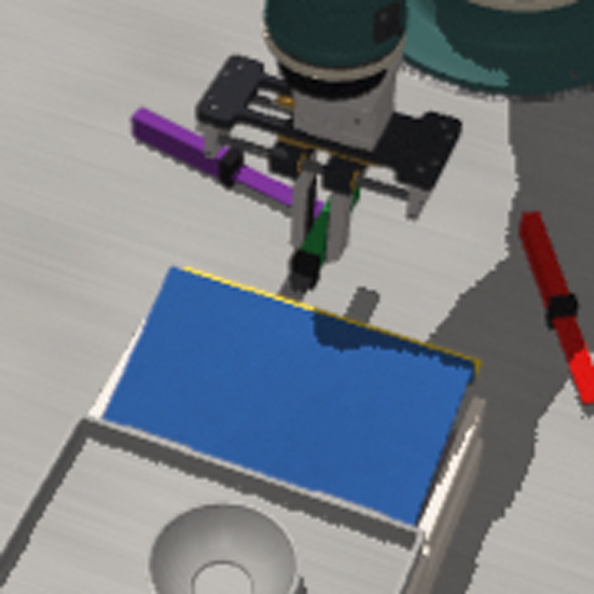

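The cover is rising and the blade is still level, so I'll follow the arc.

>>> move_arm(rows="-1 0 0 0.01 0 0 0;-1 0.001 0 0.022 0 0 0;-1 0.002 0 0.034 0 0 0;-1 0.005 0 0.045 0 0 0;-1 0.009 0 0.055 0 0 0;-1 0.013 0 0.065 0 0 0;-1 0.018 0 0.074 0 0 0;-1 0.024 0 0.083 0 0 0;-1 0.031 0 0.091 0 0 0;-1 0.039 0 0.098 0 0 0;-1 0.047 0 0.105 0 0 0;-1 0.056 0 0.111 0 0 0;-1 0.056 0 0.111 0 0 0")

```text
time_s: 8.12
ee_pos: [0.5054, -0.0158, 0.294]
eef_rot: [-2.222, 0.0, 2.22]
ft_force: [-1.1, -0.7, -1.5]
width: 0.0158
```

Run:
```python
from h import *
t=bot.read_camera("scene")
cv2.imwrite("pics/s5c.png",cv2.resize(t[130:340,255:435],None,fx=2.8,fy=2.8,interpolation=cv2.INTER_CUBIC))
cv2.imwrite("pics/w5.png",bot.read_camera("wrist"))
```

```text
(no output)
```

View pics/s5c.png

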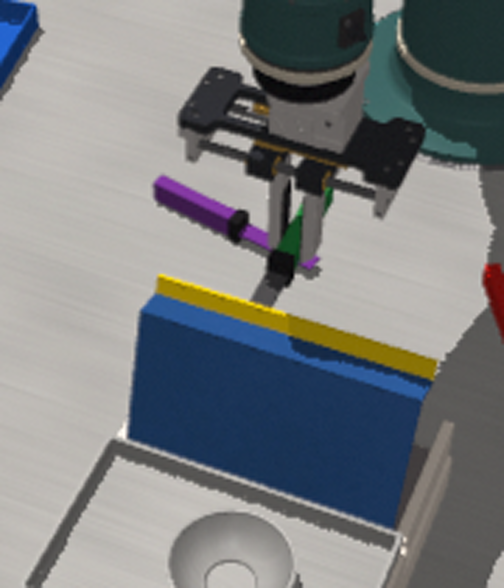

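View pics/w5.png

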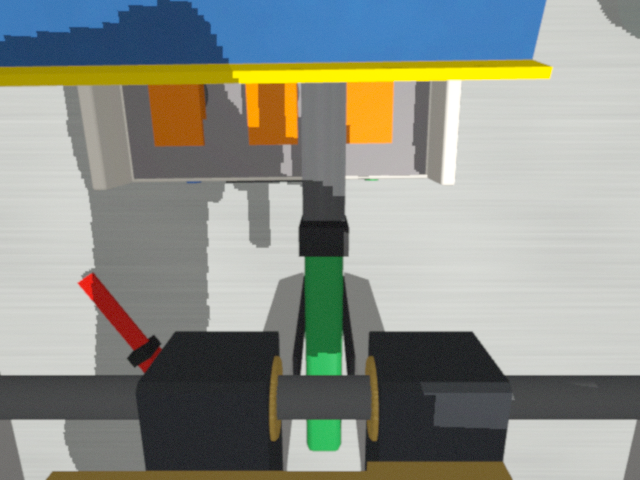

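>>> move_arm(rows="-1 0 0 -0.017 0 0 0;-1 0.008 0 -0.017 0 0 0;-1 0.016 0 -0.017 0 0 0;-1 0.024 0 -0.017 0 0 0;-1 0.03 0 -0.017 0 0 0;-1 0.036 0 -0.017 0 0 0;-1 0.036 0 -0.017 0 0 0")

```text
time_s: 9.1
ee_pos: [0.5411, -0.0158, 0.2766]
eef_rot: [-2.221, 0.001, 2.221]
ft_force: [-0.3, 0.3, -0.3]
width: 0.0157
```

Run:
```python
from h import *
t=bot.read_camera("scene")
cv2.imwrite("pics/s6c.png",cv2.resize(t[130:340,255:435],None,fx=2.8,fy=2.8,interpolation=cv2.INTER_CUBIC))
th=1.5
for th in (1.4,1.5,1.57):
  c,s=np.cos(th),np.sin(th)
  pts=[]
  for x,z in ((-.130,.002),(-.146,-.032),(-.130,-.002)):
    for y in (.114,-.114):
      X=x*c-z*-s; Z=-x*s+z*c   # rotate front up
      pts.append([.687-.022+(x*c+z*s),.0173+y,.094+(-x*s+z*c)])
  print(th,((proj("scene",pts)-[255,130])*2.8).round().tolist())
```

```text
1.4 [[413.0, 410.0], [130.0, 316.0], [431.0, 366.0], [150.0, 275.0], [415.0, 407.0], [133.0, 313.0]]
1.5 [[407.0, 421.0], [123.0, 326.0], [425.0, 375.0], [142.0, 283.0], [409.0, 418.0], [125.0, 323.0]]
1.57 [[403.0, 430.0], [118.0, 334.0], [421.0, 383.0], [136.0, 290.0], [405.0, 426.0], [120.0, 331.0]]
```

View pics/s6c.png

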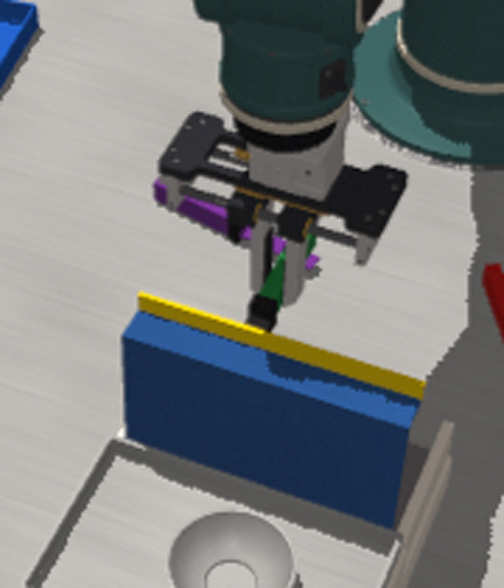

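The cover stands at about 1.55 rad: its top corners are at (123,338) and (416,407), matching the model at that angle. I'll back off and look at the caps.

>>> move_arm(rows="-1 -0.05 0 0 0 0 0;-1 -0.1 0 0 0 0 0;-1 -0.14 0.03 -0.04 0 0 0;-1 -0.14 0.05 -0.07 0 0 0;-1 -0.14 0.05 -0.07 0 0 0;-1 -0.14 0.05 -0.07 0 0 0")

```text
time_s: 9.9
ee_pos: [0.4013, 0.0337, 0.2074]
eef_rot: [-2.222, 0.001, 2.22]
ft_force: [-0.3, -0.3, -0.5]
width: 0.0161
```

Run:
```python
from h import *
s=bot.state(); print(s['ee_pos'],s['ft_force'])
cv2.imwrite("pics/w7.png",bot.read_camera("wrist"))
sc=[.687,.0173]
pts=[[sc[0]+x,sc[1]+y,.082] for y in (.066,0,-.066) for x in (-.121,-.063) for y in (y+.017,y-.017)]
print(wproj(pts,s).round())
t=bot.read_camera("scene")
cv2.imwrite("pics/s7c.png",cv2.resize(t[130:340,255:435],None,fx=2.8,fy=2.8,interpolation=cv2.INTER_CUBIC))
t=bot.read_camera("top")
cv2.imwrite("pics/t7c.png",cv2.resize(t[150:280,225:345],None,fx=4.6,fy=4.6,interpolation=cv2.INTER_CUBIC))
print(((proj("top",pts)-[225,150])*4.6).round())
```

```text
[0.401306   0.03374032 0.20744176] [-0.33335774 -0.31691265 -0.47286409]
[[ 172.  -87.]
 [ 250.  -87.]
 [ 200. -257.]
 [ 286. -257.]
 [ 323.  -87.]
 [ 402.  -87.]
 [ 366. -257.]
 [ 451. -258.]
 [ 475.  -88.]
 [ 554.  -88.]
 [ 532. -258.]
 [ 617. -258.]]
[[146. 388.]
 [201. 386.]
 [173. 296.]
 [227. 294.]
 [252. 385.]
 [307. 384.]
 [279. 293.]
 [333. 292.]
 [359. 383.]
 [414. 382.]
 [384. 291.]
 [439. 290.]]
```

View pics/w7.png

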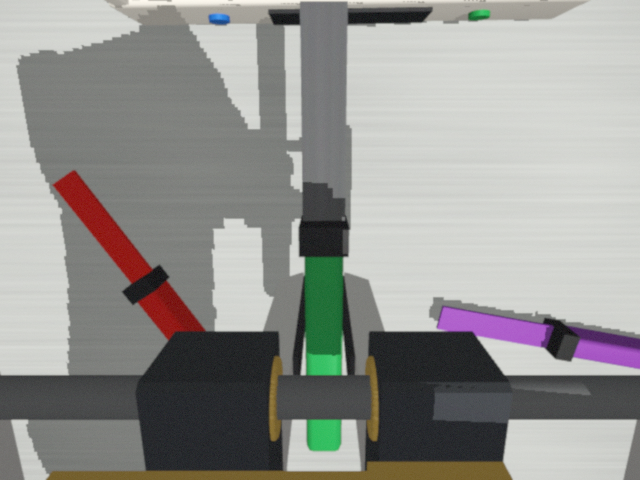

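View pics/t7c.png

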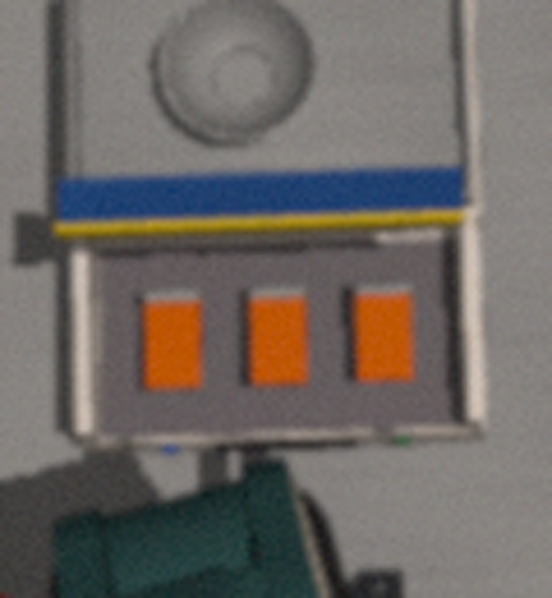

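View pics/s7c.png

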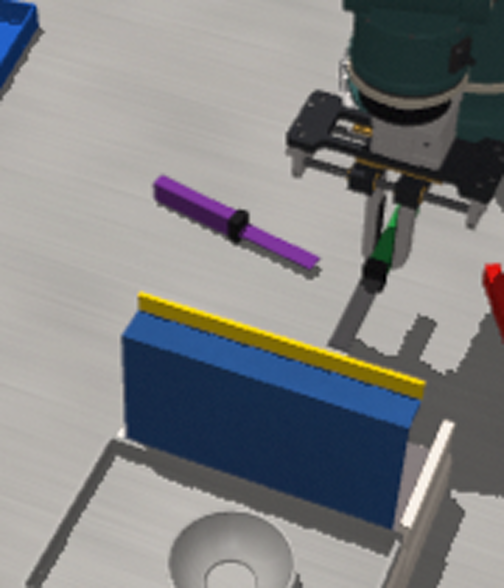

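The caps sit where the model says in the top view: left front edge (146–201,388), middle (250–307,385), right (355–412,382). I'll tap left first, hovering before I press in steps.

>>> move_arm(rows="-1 0.03 0.0495 0 0 0 0;-1 0.08 0.0495 0 0 0 0;-1 0.098 0.0495 -0.01 0 0 0;-1 0.098 0.0495 -0.022 0 0 0;-1 0.098 0.0495 -0.028 0 0 0;-1 0.098 0.0495 -0.031 0 0 0;-1 0.098 0.0495 -0.034 0 0 0;-1 0.098 0.0495 -0.036 0 0 0;-1 0.098 0.0495 -0.036 0 0 0")

```text
time_s: 11.18
ee_pos: [0.4986, 0.0837, 0.1707]
eef_rot: [-2.221, 0.001, 2.221]
ft_force: [-2.0, -0.5, 2.1]
width: 0.0159
```

>>> move_arm(rows="-1 0 0 -0.002 0 0 0;-1 0 0 -0.004 0 0 0;-1 0 0 -0.004 0 0 0")

```text
time_s: 11.55
ee_pos: [0.4986, 0.0837, 0.1665]
eef_rot: [-2.221, 0.001, 2.221]
ft_force: [-1.6, 0.5, 3.4]
width: 0.0158
```

Run:
```python
from h import *
s=bot.state(); print(s['ee_pos'],s['ft_force'],s['torque'])
cv2.imwrite("pics/w8.png",bot.read_camera("wrist"))
```

```text
[0.49864566 0.08372046 0.16652259] [-1.64945017  0.50699801  3.35932052] [-0.06584709  0.26927053  0.02667915]
```

View pics/w8.png

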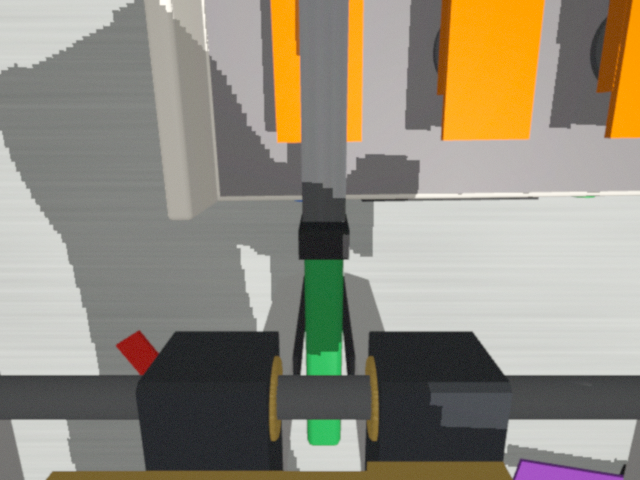

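Run:
```python
from h import *
s=bot.state()
o=s['ee_pos']+[0,0,-.1004]
# rotate about grasp point
g=np.array([0,0,.022])
for deg in (0,1,2,3,4,5):
  a=-np.radians(deg); Rm=R.from_rotvec([0,a,0]).as_matrix()
  f=lambda P:o+g+Rm@(np.array(P)-g)
  print(deg, wproj([f([-.07,0,.026]),f([-.07,0,0]),f([.03,0,.026]),f([.03,0,.0])],s).round(1)[:,1], "tip z",f([.12,0,.0105])[2])
a=cv2.imread("pics/w7.png"); b=cv2.imread("pics/w8.png")
cv2.imwrite("pics/cmp.png",np.hstack([cv2.resize(x[200:470,270:380],None,fx=2.2,fy=2.2) for x in (a,b)]))
```

```text
0 [452.5 414.4 242.9 227.6] tip z 0.0766999623901176
1 [450.6 412.2 243.4 227.1] tip z 0.07879600266829312
2 [448.7 409.9 244.  226.5] tip z 0.08089490748369811
3 [446.7 407.7 244.6 226. ] tip z 0.08299603748959326
4 [444.8 405.5 245.2 225.6] tip z 0.08509875266142465
5 [442.8 403.3 245.8 225.1] tip z 0.08720241249178151
```

View pics/cmp.png

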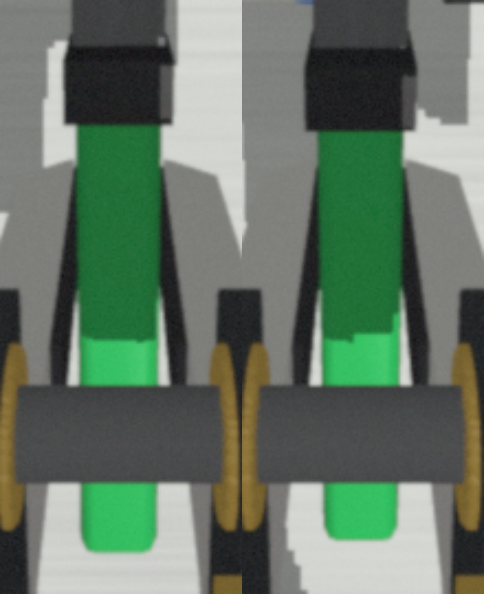

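The handle's rear has moved about 5.5 px in the wrist view. That means the pry tipped roughly 3° in the pads under about 3 N, so the bolt hasn't clearly sunk. I'll shorten the lever by bearing on the cap closer to the guard, then tap left again.

>>> move_arm(rows="-1 0 0 0.016 0 0 0;-1 0.021 0 0.016 0 0 0;-1 0.021 0 0.008 0 0 0;-1 0.021 0 0.004 0 0 0;-1 0.021 0 0.002 0 0 0;-1 0.021 0 0 0 0 0;-1 0.021 0 0 0 0 0")

```text
time_s: 12.48
ee_pos: [0.5194, 0.0837, 0.1667]
eef_rot: [-2.221, 0.001, 2.222]
ft_force: [-3.3, -0.2, 4.4]
width: 0.0156
```

Run:
```python
from h import *
s=bot.state(); print(s['ee_pos'],s['ft_force'],s['torque'])
cv2.imwrite("pics/w9.png",bot.read_camera("wrist"))
```

```text
[0.51940849 0.08374694 0.16669241] [-3.28525166 -0.19281414  4.38796652] [-0.04777942  0.61136827  0.02327663]
```

View pics/w9.png

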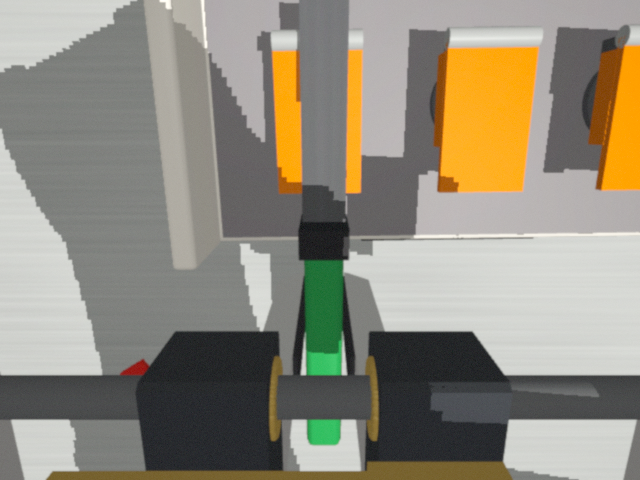

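>>> move_arm(rows="-1 0 0 -0.003 0 0 0;-1 0 0 -0.003 0 0 0;-1 0 0 -0.003 0 0 0")

```text
time_s: 12.9
ee_pos: [0.5197, 0.0838, 0.1638]
eef_rot: [-2.221, 0.001, 2.221]
ft_force: [-3.0, -0.4, 6.0]
width: 0.0156
```

Run:
```python
from h import *
s=bot.state(); print(s['ee_pos'],s['ft_force'],s['torque'])
cv2.imwrite("pics/w10.png",bot.read_camera("wrist"))
s=s
for z in (.082,.074):
  print(z, wproj([[.687+x,.0173+yc+dy,z] for yc in (.066,0) for x in (-.121,) for dy in (.017,-.017)],s).round(1).tolist())
```

```text
[0.51972733 0.08377155 0.16384852] [-2.97628102 -0.35802964  6.00368317] [-0.00228426  0.54400772  0.02347952]
0.082 [[284.2, 199.3], [368.2, 199.3], [447.3, 199.2], [531.4, 199.2]]
0.074 [[286.0, 196.1], [366.2, 196.1], [441.8, 196.1], [522.1, 196.1]]
```

View pics/w10.png

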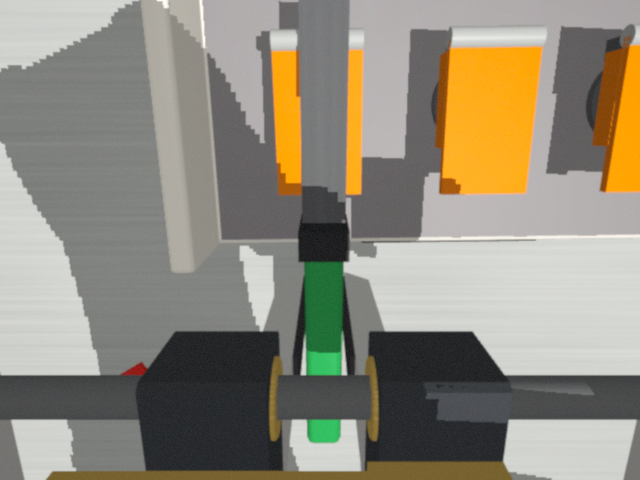

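Run:
```python
import cv2,numpy as np
for n in ("w8","w9","w10"):
  b=cv2.imread(f"pics/{n}.png").astype(int)
  m=(b[:,:,2]>200)&(b[:,:,1]>80)&(b[:,:,1]<180)&(b[:,:,0]<90)
  for r in (100,120,130,150,180,188):
    c=np.where(m[r,200:])[0]+200
    if len(c):
      g=np.split(c,np.where(np.diff(c)>60)[0]+1); print(n,r,[(x[0],x[-1]) for x in g])
b=cv2.imread("pics/w10.png"); cv2.imwrite("pics/w10c.png",cv2.resize(b[20:260,260:560],None,fx=2.6,fy=2.4,interpolation=cv2.INTER_CUBIC))
```

```text
w8 100 [(np.int64(275), np.int64(361)), (np.int64(445), np.int64(532)), (np.int64(616), np.int64(639))]
w8 120 [(np.int64(276), np.int64(360)), (np.int64(444), np.int64(530)), (np.int64(613), np.int64(639))]
w8 130 [(np.int64(276), np.int64(360)), (np.int64(443), np.int64(529)), (np.int64(611), np.int64(639))]
w9 100 [(np.int64(274), np.int64(360)), (np.int64(445), np.int64(531)), (np.int64(616), np.int64(639))]
w9 120 [(np.int64(275), np.int64(360)), (np.int64(443), np.int64(529)), (np.int64(612), np.int64(639))]
w9 130 [(np.int64(276), np.int64(360)), (np.int64(443), np.int64(528)), (np.int64(611), np.int64(639))]
w9 150 [(np.int64(277), np.int64(359)), (np.int64(442), np.int64(526)), (np.int64(608), np.int64(639))]
w9 180 [(np.int64(286), np.int64(360)), (np.int64(453), np.int64(522)), (np.int64(603), np.int64(639))]
w9 188 [(np.int64(346), np.int64(360)), (np.int64(457), np.int64(521)), (np.int64(601), np.int64(639))]
w10 100 [(np.int64(274), np.int64(361)), (np.int64(447), np.int64(535)), (np.int64(621), np.int64(639))]
w10 120 [(np.int64(275), np.int64(360)), (np.int64(445), np.int64(533)), (np.int64(617), np.int64(639))]
w10 130 [(np.int64(275), np.int64(360)), (np.int64(445), np.int64(531)), (np.int64(616), np.int64(639))]
w10 150 [(np.int64(276), np.int64(360)), (np.int64(444), np.int64(529)), (np.int64(612), np.int64(639))]
w10 180 [(np.int64(285), np.int64(360)), (np.int64(455), np.int64(526)), (np.int64(607), np.int64(639))]
w10 188 [(np.int64(346), np.int64(360)), (np.int64(460), np.int64(525)), (np.int64(606), np.int64(639))]
```

View pics/w10c.png

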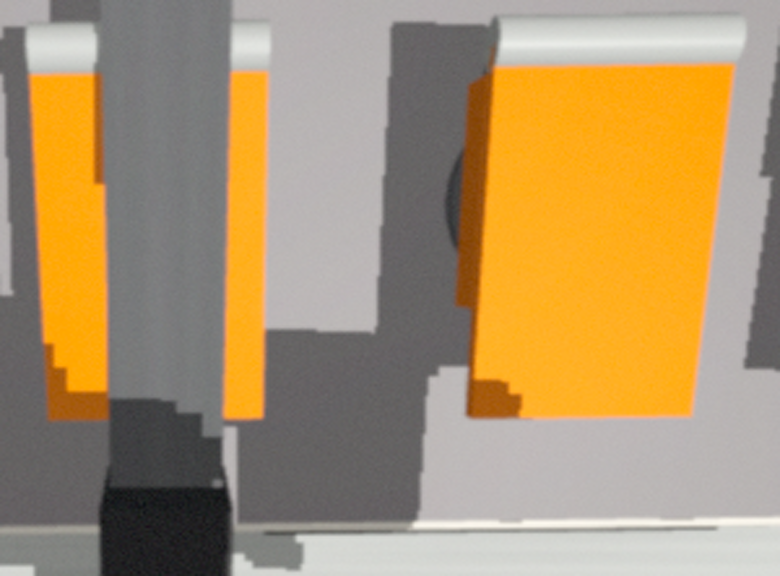

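Run:
```python
from h import *
s=bot.state()
for z in (.082,.078,.074):
  print(z,[ [wproj([.687+x,.0173+yc+d,z],s)[0].round(1).tolist() for x in (-.121,-.064) for d in (.017,-.017)] for yc in (.066,0)])
```

```text
0.082 [[[284.2, 199.3], [368.1, 199.3], [280.3, 46.6], [372.3, 46.5]], [[447.2, 199.3], [531.3, 199.2], [459.0, 46.5], [551.1, 46.4]]]
0.078 [[[285.1, 197.7], [367.1, 197.7], [281.4, 48.6], [371.1, 48.6]], [[444.4, 197.6], [526.6, 197.6], [455.6, 48.5], [545.4, 48.4]]]
0.074 [[[285.9, 196.2], [366.2, 196.1], [282.4, 50.6], [370.0, 50.5]], [[441.7, 196.1], [522.0, 196.1], [452.4, 50.4], [540.0, 50.4]]]
```

>>> move_arm(rows="-1 0 0 -0.003 0 0 0;-1 0 0 -0.003 0 0 0;-1 0 0 -0.003 0 0 0")

```text
time_s: 13.32
ee_pos: [0.5198, 0.0838, 0.1609]
eef_rot: [-2.222, 0.001, 2.22]
ft_force: [-2.9, -0.6, 5.5]
width: 0.016
```

Run:
```python
from h import *
s=bot.state(); print(s['ee_pos'],s['ft_force'],s['torque'])
cv2.imwrite("pics/w11.png",bot.read_camera("wrist"))
b=cv2.imread("pics/w11.png"); cv2.imwrite("pics/w11c.png",cv2.resize(b[20:260,260:560],None,fx=2.6,fy=2.4,interpolation=cv2.INTER_CUBIC))
```

```text
[0.51984151 0.08376306 0.16092794] [-2.85620835 -0.55271318  5.50429441] [-0.05770319  0.42704971  0.00572841]
```

View pics/w11c.png

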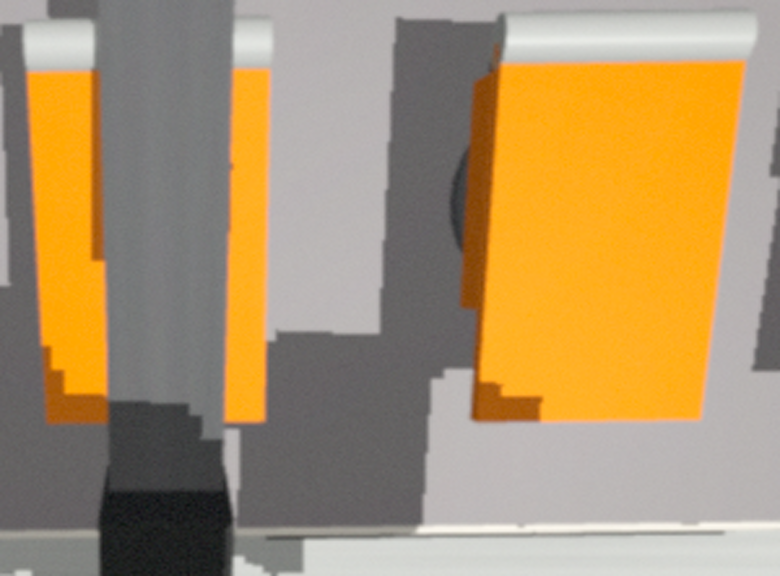

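>>> move_arm(rows="-1 0 0 0.02 0 0 0;-1 -0.01 -0.02 0.035 0 0 0;-1 -0.02 -0.066 0.035 0 0 0;-1 -0.02 -0.066 0.035 0 0 0;-1 -0.02 -0.066 0.035 0 0 0")

```text
time_s: 14.0
ee_pos: [0.4999, 0.018, 0.1957]
eef_rot: [-2.221, 0.001, 2.22]
ft_force: [0.9, 0.7, -0.2]
width: 0.0156
```

Run:
```python
from h import *
s=bot.state(); print(s['ee_pos'],s['ft_force'],s['torque'])
cv2.imwrite("pics/w12.png",bot.read_camera("wrist"))
for z in (.082,.074):
  print(z,[ [wproj([.687+x,.0173+yc+d,z],s)[0].round(1).tolist() for x in (-.121,-.064) for d in (.017,-.017)] for yc in (.066,0,-.066)])
o=s['ee_pos']+[0,0,-.1004]
g=np.array([0,0,.022])
for deg in (0,4,6,8,10,12):
  a=-np.radians(deg); Rm=R.from_rotvec([0,a,0]).as_matrix()
  f=lambda P:o+g+Rm@(np.array(P)-g)
  print(deg, wproj([f([-.07,0,.026])],s).round(1)[:,1], "tip z",f([.12,0,.0105])[2])
```

```text
[0.49985818 0.01804499 0.19568654] [ 0.86840012  0.65567047 -0.18669804] [ 0.06952999 -0.0591097  -0.00062938]
0.082 [[[149.1, 146.0], [221.7, 145.9], [134.7, 11.1], [213.3, 11.0]], [[290.1, 145.9], [362.9, 145.8], [287.3, 10.9], [366.0, 10.8]], [[431.3, 145.8], [504.1, 145.7], [440.1, 10.8], [518.8, 10.7]]]
0.074 [[[155.8, 145.3], [225.7, 145.3], [142.6, 16.0], [217.9, 15.9]], [[291.4, 145.2], [361.4, 145.2], [288.8, 15.9], [364.2, 15.8]], [[427.2, 145.1], [497.2, 145.1], [435.2, 15.7], [510.7, 15.6]]]
0 [452.6] tip z 0.10578654146773746
4 [444.9] tip z 0.11418533173904451
6 [440.9] tip z 0.11839295526312073
8 [436.9] tip z 0.12259923079241725
10 [432.9] tip z 0.1267990336281287
12 [428.8] tip z 0.1309872469574298
```

View pics/w12.png

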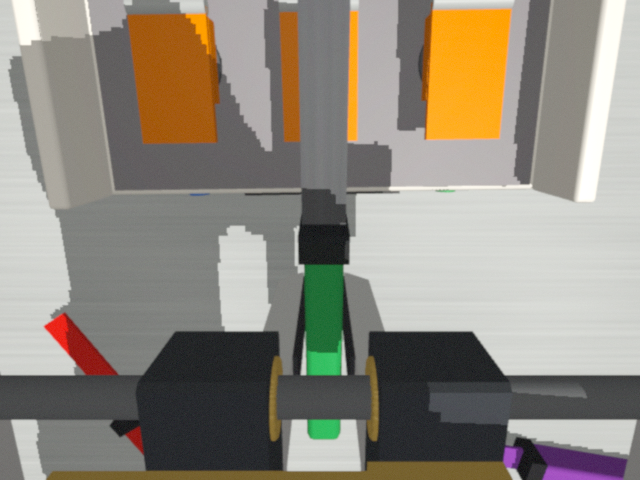

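Left still looks proud: front widths are 75, 74 and 74 px, and the bolt heads look symmetrical. It took up to 6 N, so it's tight. Now the middle, with the tool pitched to offset the roughly 6° tilt of the pry.

>>> move_arm(rows="-1 0.01 0.0015 0 0 0.07 0;-1 0.025 0.0015 -0.012 0 0.07 0;-1 0.025 0.0015 -0.018 0 0.07 0;-1 0.025 0.0015 -0.022 0 0.07 0;-1 0.025 0.0015 -0.025 0 0.07 0;-1 0.025 0.0015 -0.028 0 0.07 0;-1 0.025 0.0015 -0.028 0 0.07 0")

```text
time_s: 14.92
ee_pos: [0.5245, 0.0192, 0.1677]
eef_rot: [-2.142, 0.001, 2.298]
ft_force: [-1.7, 0.4, 1.1]
width: 0.0155
```

Run:
```python
from h import *
s=bot.state(); print(s['ee_pos'],s['ft_force'],s['torque'])
cv2.imwrite("pics/w13.png",bot.read_camera("wrist"))
```

```text
[0.52454532 0.01922751 0.16768143] [-1.69467009  0.3518354   1.1316367 ] [0.05816403 0.19026175 0.06221741]
```

View pics/w13.png

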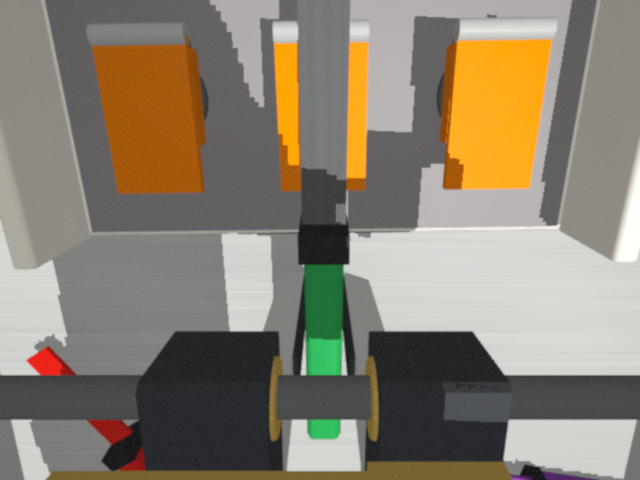

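Contact has just been made at 1.1 N. Now I press down in steps.

>>> move_arm(rows="-1 0 0 -0.003 0 0 0;-1 0 0 -0.005 0 0 0;-1 0 0 -0.005 0 0 0")

```text
time_s: 15.35
ee_pos: [0.5247, 0.0192, 0.1625]
eef_rot: [-2.142, 0.001, 2.297]
ft_force: [-0.5, 0.4, 0.8]
width: 0.0161
```

Run:
```python
from h import *
s=bot.state(); print(s['ee_pos'],s['ft_force'],s['torque'])
cv2.imwrite("pics/w14.png",bot.read_camera("wrist"))
```

```text
[0.52474654 0.01919143 0.16252392] [-0.48405362  0.42995221  0.84796046] [ 0.07778032 -0.08047433  0.00099807]
```

View pics/w14.png

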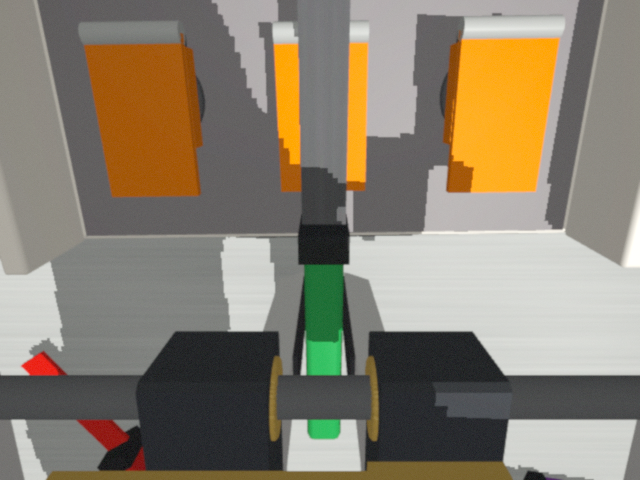

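The side caps grew in the image but the middle one kept its size (274–369), so the middle bolt is sinking. I'll press it to the bottom.

>>> move_arm(rows="-1 0 0 -0.002 0 0 0;-1 0 0 -0.004 0 0 0;-1 0 0 -0.006 0 0 0;-1 0 0 -0.006 0 0 0")

```text
time_s: 15.9
ee_pos: [0.5247, 0.0192, 0.1566]
eef_rot: [-2.142, 0.001, 2.297]
ft_force: [-1.6, -0.7, 5.0]
width: 0.016
```

>>> move_arm(rows="-1 0 0 0.02 0 0 0;-1 -0.02 -0.02 0.04 0 0 0;-1 -0.02 -0.066 0.04 0 0 0;-1 -0.02 -0.066 0.04 0 0 0;-1 -0.02 -0.066 0.04 0 0 0")

```text
time_s: 16.52
ee_pos: [0.5046, -0.0465, 0.1964]
eef_rot: [-2.141, 0.001, 2.298]
ft_force: [-0.7, 0.2, -0.9]
width: 0.0155
```

Run:
```python
from h import *
s=bot.state(); print(s['ee_pos'],s['ft_force'],s['torque'])
cv2.imwrite("pics/w15.png",bot.read_camera("wrist"))
t=bot.read_camera("top")
cv2.imwrite("pics/t15c.png",cv2.resize(t[150:280,225:345],None,fx=4.6,fy=4.6,interpolation=cv2.INTER_CUBIC))
```

```text
[ 0.50457411 -0.04653197  0.19638507] [-0.71407616  0.17527628 -0.91876025] [ 0.07981893 -0.09418171  0.02609191]
```

View pics/w15.png

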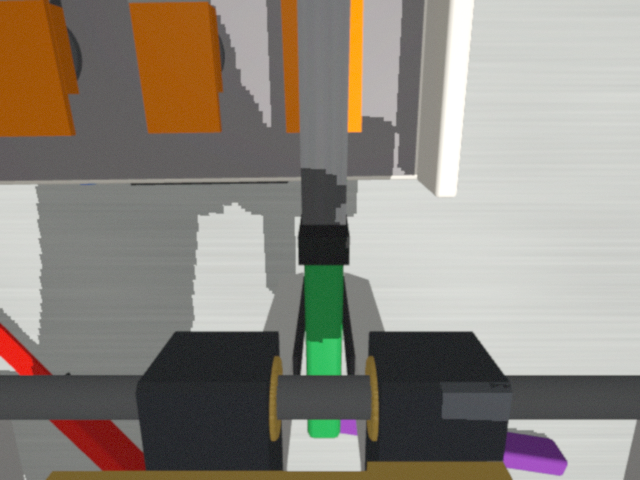

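View pics/t15c.png

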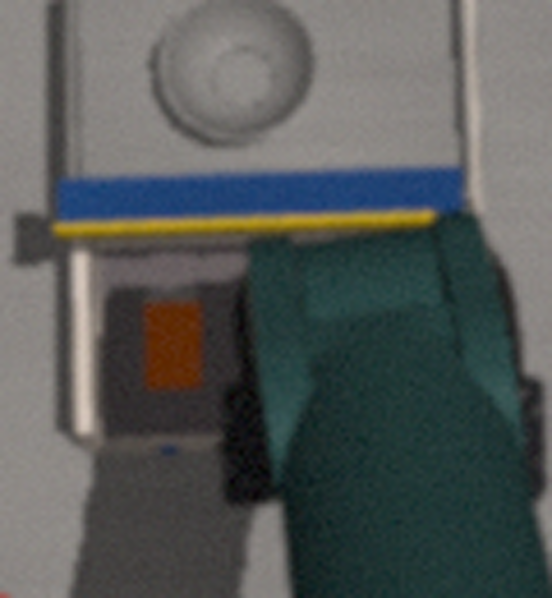

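>>> move_arm(rows="-1 0.02 0 -0.012 0 0 0;-1 0.02 0 -0.02 0 0 0;-1 0.02 0 -0.025 0 0 0;-1 0.02 0 -0.028 0 0 0;-1 0.02 0 -0.031 0 0 0;-1 0.02 0 -0.033 0 0 0;-1 0.02 0 -0.033 0 0 0")

```text
time_s: 17.5
ee_pos: [0.5245, -0.0468, 0.1638]
eef_rot: [-2.142, 0.001, 2.298]
ft_force: [-5.1, 1.0, 6.0]
width: 0.016
```

Run:
```python
from h import *
s=bot.state(); print(s['ee_pos'],s['ft_force'],s['torque'])
cv2.imwrite("pics/w16.png",bot.read_camera("wrist"))
```

```text
[ 0.52448435 -0.0467769   0.16377315] [-5.06404151  0.96303509  6.04568073] [ 0.19243193  0.7286106  -0.01361306]
```

View pics/w16.png

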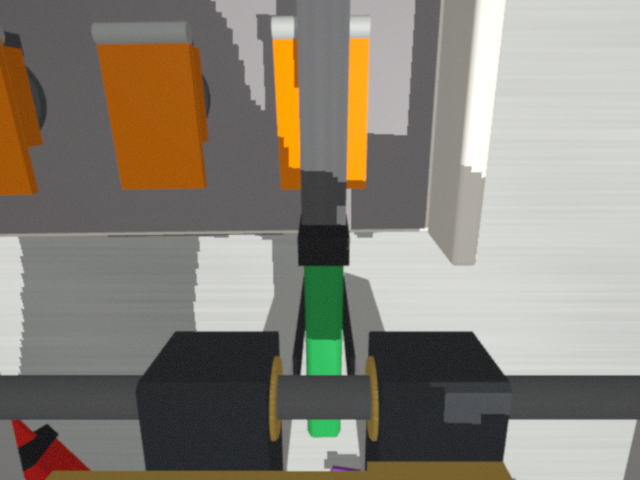

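At the same height where the middle had already sunk, the right bolt holds at 6 N. So the middle is the loose one. I'll retreat and line up with the middle cap's lip.

>>> move_arm(rows="-1 -0.005 0 0.025 0 0 0;-1 -0.05 0.01 0.04 0 0 0;-1 -0.1 0.04 0.03 0 0 0;-1 -0.13 0.066 0.02 0 0 0;-1 -0.13 0.066 0.02 0 0 0;-1 -0.13 0.066 0.02 0 0 0")

```text
time_s: 18.3
ee_pos: [0.3953, 0.019, 0.184]
eef_rot: [-2.143, 0.001, 2.296]
ft_force: [0.7, -1.0, -0.9]
width: 0.0162
```

Run:
```python
from h import *
s=bot.state(); print(s['ee_pos'],s['ft_force'],s['torque'],s['time_s'])
cv2.imwrite("pics/w17.png",bot.read_camera("wrist"))
t=bot.read_camera("scene")
cv2.imwrite("pics/s17c.png",cv2.resize(t[160:340,270:450],None,fx=3.3,fy=3.3,interpolation=cv2.INTER_CUBIC))
t=bot.read_camera("top")
cv2.imwrite("pics/t17c.png",cv2.resize(t[170:290,225:345],None,fx=4.9,fy=4.9,interpolation=cv2.INTER_CUBIC))
A=R.from_rotvec(s['eef_rot']).as_matrix(); G=s['ee_pos']+.0784*A[:,0]
for b in (0,3,6):
  b=np.radians(b); tip=G+[.12*np.cos(b)+.01*np.sin(b),0,-.01*np.cos(b)+.12*np.sin(b)]
  gd=G+[.03*np.cos(b)+.01*np.sin(b),0,-.01*np.cos(b)+.03*np.sin(b)]
  print(b,tip,gd,(proj("scene",[tip,gd])-[270,160])*3.3,(proj("top",[tip,gd])-[225,170])*4.9)
```

```text
[0.3953369  0.01895639 0.18396377] [ 0.6502879  -1.00442976 -0.91393209] [ 0.02471412 -0.01881801  0.05807553] 18.3
0.0 [0.50993603 0.01895863 0.09575002] [0.41993603 0.01895863 0.09575002] [[334.50525927 311.84292871]
 [377.3946957  229.58592317]] [[295.05404033 403.74168644]
 [296.99391304 561.17436404]]
0.05235987755982989 [0.51029494 0.01895863 0.10204403] [0.42041828 0.01895863 0.0973338 ] [[334.80827227 306.49169145]
 [377.32578935 228.56646655]] [[294.39657282 401.58231829]
 [296.8208635  560.11746618]]
0.10471975511965978 [0.51032395 0.01895863 0.10834821] [0.42081698 0.01895863 0.09894065] [[335.27880874 300.77783705]
 [377.29734236 227.45026184]] [[293.73895446 399.97591533]
 [296.64687016 559.20335598]]
```

View pics/s17c.png

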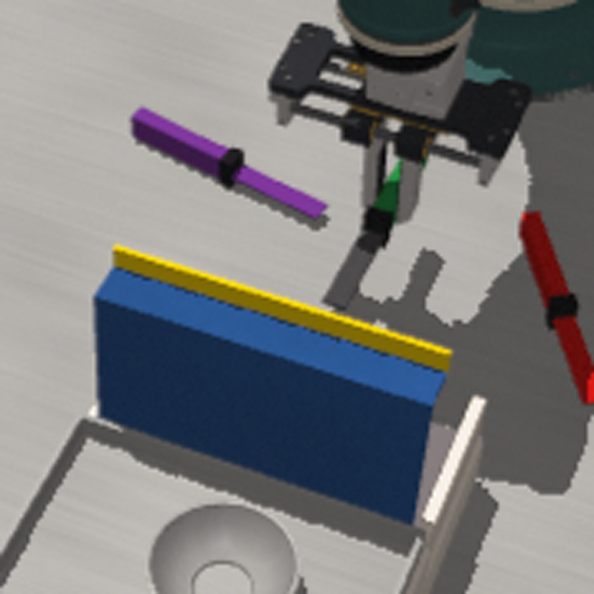

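View pics/t17c.png

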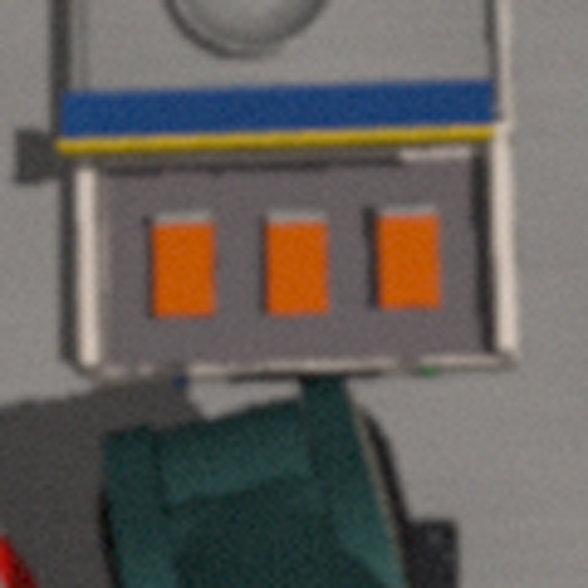

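View pics/w17.png

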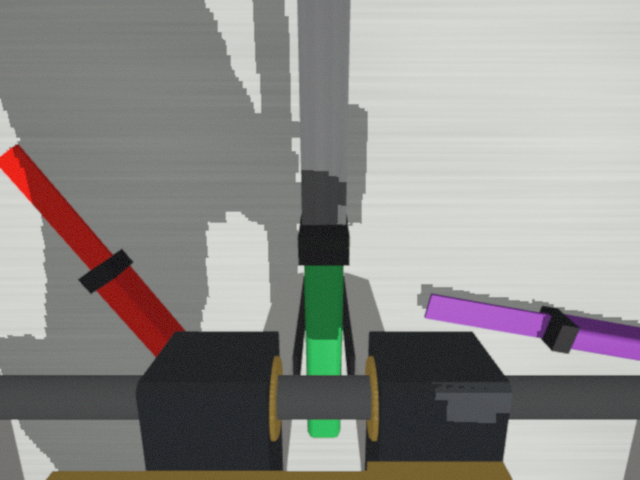

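The blade tip is at about (337,303) in the scene crop, so it tilts up about 3.5° at z ≈ 0.102. In the top view the middle cap's front edge sits out of line (317, 315, 308), which confirms it has sunk. Next I go in under the middle cap.

>>> move_arm(rows="-1 0 0 -0.02 0 0 0;-1 0 0 -0.0425 0 0 0;-1 0 0 -0.0425 0 0 0;-1 0.03 0 -0.0425 0 0 0;-1 0.05 0 -0.0425 0 0 0;-1 0.06 0 -0.0425 0 0 0;-1 0.07 0 -0.0425 0 0 0;-1 0.07 0 -0.0425 0 0 0")

```text
time_s: 19.45
ee_pos: [0.4649, 0.0192, 0.1413]
eef_rot: [-2.142, 0.001, 2.297]
ft_force: [-2.0, -0.5, -0.9]
width: 0.0156
```

Run:
```python
from h import *
s=bot.state(); print(s['ee_pos'],s['ft_force'],s['torque'],s['time_s'])
cv2.imwrite("pics/w18.png",bot.read_camera("wrist"))
```

```text
[0.46488662 0.01919399 0.14130465] [-2.00597416 -0.45274041 -0.85430378] [ 0.0487182  -0.12072994 -0.03639156] 19.45
```

View pics/w18.png

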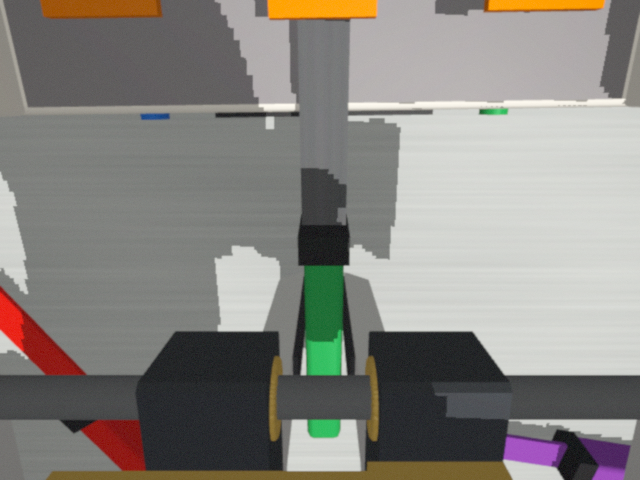

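>>> move_arm(rows="-1 0 0 0.006 0 0 0;-1 0 0 0.012 0 0 0;-1 0.001 0 0.018 0 0 0;-1 0.002 0 0.024 0 0 0;-1 0.005 0 0.031 0 0 0;-1 0.009 0 0.038 0 0 0;-1 0.013 0 0.042 0 0 0;-1 0.017 0 0.046 0 0 0;-1 0.017 0 0.046 0 0 0")

```text
time_s: 20.62
ee_pos: [0.482, 0.0192, 0.1873]
eef_rot: [-2.142, 0.001, 2.297]
ft_force: [-0.8, -0.2, -1.6]
width: 0.0157
```

Run:
```python
from h import *
s=bot.state(); print(s['ee_pos'],s['ft_force'],s['torque'],s['time_s'])
cv2.imwrite("pics/w19.png",bot.read_camera("wrist"))
t=bot.read_camera("top")
cv2.imwrite("pics/t19c.png",cv2.resize(t[170:290,225:345],None,fx=4.9,fy=4.9,interpolation=cv2.INTER_CUBIC))
def lip(th,l=.058,hz=.072,z=.002):
  c,q=np.cos(th),np.sin(th); x=-l
  return [[.624+x*c+z*q,.0193+d,hz-x*q+z*c] for d in (.017,-.017)]
for d in (0,30,40,45,50,55,60,70): print(d,wproj(lip(np.radians(d)),s).round().tolist())
```

```text
[0.48199687 0.01923714 0.18726739] [-0.78424983 -0.16986197 -1.62042208] [-0.00480482  0.09567425 -0.06024709] 20.625
0 [[286.0, 86.0], [364.0, 86.0]]
30 [[278.0, 59.0], [372.0, 59.0]]
40 [[275.0, 37.0], [375.0, 37.0]]
45 [[273.0, 24.0], [377.0, 24.0]]
50 [[272.0, 8.0], [379.0, 8.0]]
55 [[270.0, -9.0], [380.0, -9.0]]
60 [[268.0, -27.0], [382.0, -27.0]]
70 [[265.0, -69.0], [386.0, -69.0]]
```

View pics/w19.png

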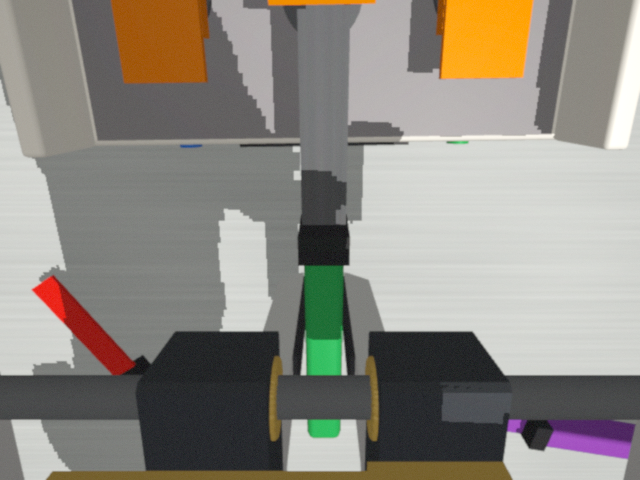

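View pics/t19c.png

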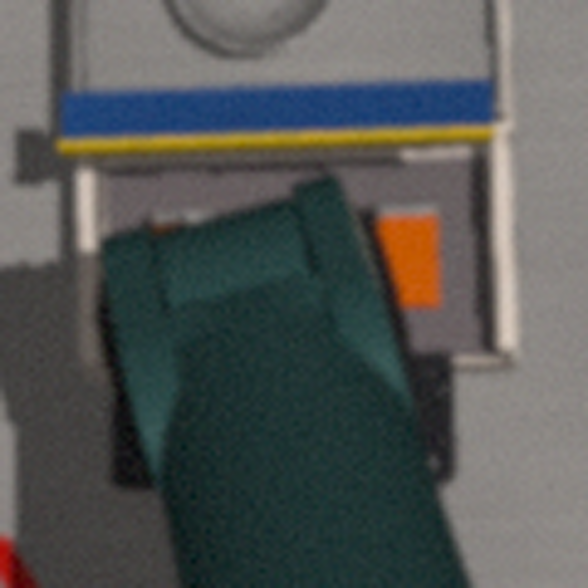

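Run:
```python
from h import *
s=bot.state()
for d in (45,50,55,60,65):
  for z in (.002,-.002):
    th=np.radians(d);c,q=np.cos(th),np.sin(th); x=-.058
    print(d,z,wproj([[.624+x*c+z*q,.0193+e,.072-x*q+z*c] for e in (.017,-.017)],s).round(1).tolist())
print("right cap pred",wproj([[.566,.0193-.066+e,.082] for e in (.017,-.017)],s).round(1).tolist())
b=cv2.imread("pics/w19.png"); cv2.imwrite("pics/w19c.png",cv2.resize(b[0:120,220:440],None,fx=3.5,fy=3.5,interpolation=cv2.INTER_CUBIC))
```

```text
45 0.002 [[273.0, 21.7], [376.9, 21.7]]
45 -0.002 [[274.3, 32.6], [375.5, 32.5]]
50 0.002 [[271.3, 6.4], [378.7, 6.3]]
50 -0.002 [[272.6, 18.7], [377.3, 18.6]]
55 0.002 [[269.6, -10.8], [380.5, -10.9]]
55 -0.002 [[270.9, 2.9], [379.1, 2.8]]
60 0.002 [[267.9, -29.6], [382.3, -29.7]]
60 -0.002 [[269.2, -14.6], [380.9, -14.7]]
65 0.002 [[266.2, -50.1], [384.0, -50.2]]
65 -0.002 [[267.5, -33.8], [382.6, -33.9]]
right cap pred [[442.4, 84.4], [524.1, 84.4]]
```

View pics/w19c.png

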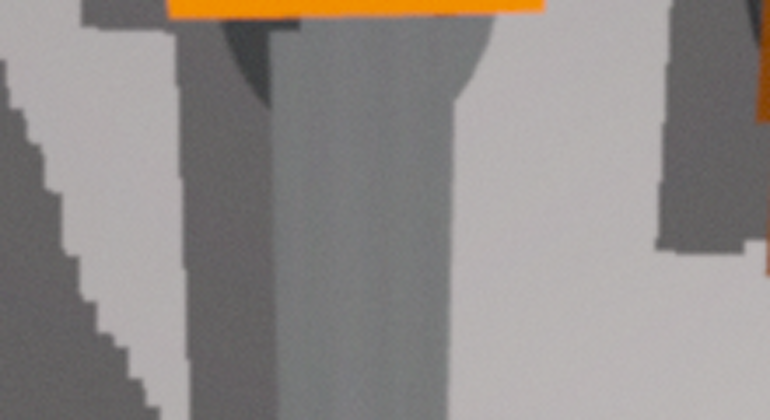

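By row and width the cap's lower edge fits about 53–54°. I'll hold briefly and check the whole scene before handing in.

>>> move_arm(rows="-1 0 0 0 0 0 0;-1 0 0 0 0 0 0;-1 0 0 0 0 0 0;-1 0 0 0 0 0 0;-1 0 0 0 0 0 0;-1 0 0 0 0 0 0;-1 0 0 0 0 0 0;-1 0 0 0 0 0 0")

```text
time_s: 21.72
ee_pos: [0.4817, 0.0192, 0.1871]
eef_rot: [-2.142, 0.001, 2.297]
ft_force: [-0.5, -0.4, -1.8]
width: 0.015
```

Run:
```python
from h import *
a=cv2.imread("pics/w19.png"); b=bot.read_camera("wrist"); cv2.imwrite("pics/w20.png",b)
print(np.abs(a.astype(int)-b).mean())
cv2.imwrite("pics/s20.png",bot.read_camera("scene"))
```

```text
2.214718967013889
```

View pics/w20.png

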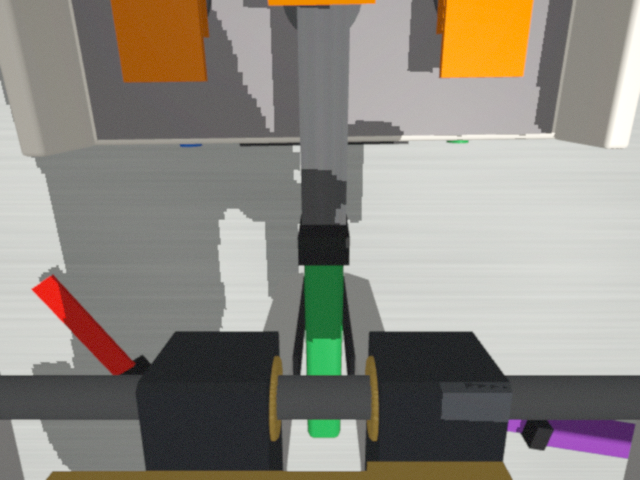

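View pics/s20.png

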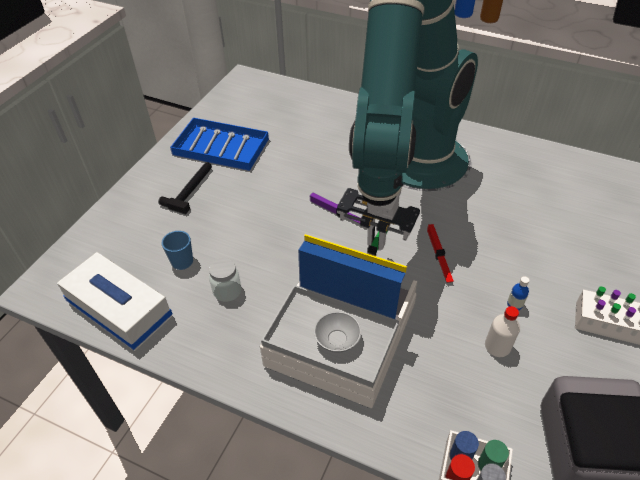

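The cap hasn't moved over the hold: its front edge is still at row 4 and the side caps are shut. The cover is upright and nothing else on the bench has been disturbed. Handing in.

Run:
```python
from cell import bot
print(bot.finish_job())
```

```text
the job is handed in; nothing more can be done
None
```

The loose bolt is the middle one. I handed the job in at about 22 s with the blade holding its cap open at an estimated 53–54°.

- **Cover:** I gripped the green pry and levered the blue cover up to about 1.55 rad. It was still upright in the last picture.
- **Tapping:** I tapped left, middle, right. Left and right stayed up under about 6 N. The middle sank until the force rose to 5 N, and later wrist and top pictures showed it still down.
- **Last checks:** The middle cap stayed still over a one-second hold. The left and right caps were shut and the other things on the bench looked untouched.
- **What went wrong:** On the first press on the left cap, the pry turned about 3° in the pads at about 3.4 N. I pressed left again nearer the guard before going on to the middle, so left was pressed twice. The pry ended up tilted about 7° in the grip, and I tipped the tool to offset part of it.
- **Uncertainty:** The scale pose fit and the wrist view disagreed by about 2 mm (5–6 pixels). The cap angle comes from the wrist picture after allowing for that, so it could be a few degrees off.

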